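# Pack the pepper grinder into the foam of the picnic spice case

## Task

Pack the pepper grinder into the picnic spice case: stand it upright in the empty round foam cutout beside the jar and press it down until its foot is fully home on the bottom. Leave the clear oil bottle and the salt bowl standing where they are.

Things in the scene. Friction and masses are not known exactly. Their poses are not given: they have to be found in the camera images.
- grinder: small upright pepper grinder, glass with a dark label band below and a black cap on top, round, 43 mm across and 112 mm tall, about 0.16 kg; the cap is the top 34 mm, 39 mm across, fixed, and is the place to grip from above. Origin at the centre of its foot, z up along its axis. Beware of the wall cabinet whose knobbed door hangs over the worktop, from x = 0.54 m on and above z = 0.48 m.
- spice_case: low dark wooden tray with brass corners, fixed to the worktop, 127 x 217 mm, 56 mm tall, filled with dark grey foam whose top is 50 mm above the worktop. Origin: centre of its underside; y runs along its length. A glass clip-top jar, 94 mm across, is fixed in the foam 47 mm towards +y, its lid 75 mm above the worktop; the empty cutout is 62 mm towards -y.
- cutout (a point): centre of the bottom of the empty round foam cutout, 6 mm above the worktop, 44 mm below the foam's top; z up. About 53 mm across at the mouth, it narrows to 38 mm from 28 mm above the bottom down: eight springy foam petals, each giving way by up to 10 mm, which centre the 43 mm grinder. It must be pressed in with about 5 to 10 N; its own weight does not sink it.
- clear_bottle: bystander: clear square oil bottle with a black cap, 42 x 42 x 170 mm, loose. Origin at the centre of its foot, z up.
- pinch_bowl: bystander: small beige stoneware bowl of salt, 110 mm across, 51 mm tall, loose. Origin at the centre of its underside, z up.
There are look-alikes about, which are no part of the job. Several things look just like the grinder: the one meant starts farthest to the robot's left.

How it is judged:
By the outcome, as a careful person would: the job done as asked, in the order asked, and still so for the second after the job is handed in, with the robot touching nothing.
It also fails if it takes over 35 s, if anything falls off the work surface, if the arm or the gripper's body presses on something with over 40 N, if the wrist force passes 120 N, or if a joint passes its speed limit or range.

## Robot

A 6-joint arm with a two-finger parallel gripper is mounted at the origin on a cart in front of the work surface, level with it; the furniture and walls round the work are solid. World frame = base frame: x ahead of the robot, y to its left, z up, the work surface at z = 0. Lengths are in m, angles in rad, forces in N, time in s.
With the tool pointing down it reaches from about 0.35 to 0.725 m from the base axis. Payload 6 kg.
Tool frame: the origin (TCP) lies where the fingers leave the gripper's body, on its centre line; the fingertips stand 73 mm ahead of it and the grasp point (between the pads) lies 54 mm ahead of it; z points along the fingers, y is the line along which they close (so a half turn about z gives the same grasp; the last joint's range is limited). The gripper opens to 85 mm and grips with 20 to 120 N. Pads are 22 mm wide; open, the fingers measure 114 mm over their backs; the gripper's body (76 mm by 85 mm) begins 54 mm behind the grasp point. The pads swing forward as they close: fully open they stand 13 mm farther back than shut.
Start: joints at [1.555, 0.04, 0.085, 0, -1.615, -0.334], TCP at [0.206, 0.564, 0.304] pointing down, gripper open.
Joint ranges: [-2.56, 2.56], [-1.29, 2.01], [-1.08, 1.49], [-3.29, 1.98], [-2.81, -0.18], [-2.99, 2.99]. Speed limits (rad/s): [2.57, 2.57, 3.01, 3.14, 3.14, 3.14].

## Interface

Orientations are given as a rotation vector (axis times angle).
In Python, from bench import ctrl gives the robot as it stands. The module is installed in compiled form; this text tells all that it offers.
- The arm moves only by the tool drive_tool, never from a script. Its argument "deltas" is a list that holds one entry, the list of rows, each a list of 4 numbers: the shift along the tool's x, y, z in cm, then the turn about the tool's z in degrees. In form: [[[dx, dy, dz, spin], ...]]. A call has exactly 8 rows; each row is the pose to reach, as a shift and turn from the pose commanded when the call began, along the tool's axes at that moment; what a row does not reach only later rows make up. A row lasts 1/8 s, in which the tool goes at most 62.5 mm and 10.7 degrees, less where a joint would pass 70% of its speed; a pose out of reach is approached as far as the arm can. A call with a gripper value outside its range is refused whole. "fingers" is the finger opening in cm, from 0 to 8.54, set as the call begins (left out, the last holds). The fingers move at their own pace and stop on an object; "force" is the grip in N (left out, the last holds). Time passes only in rows, so rows that repeat a pose let the fingers close, or fill a call up. It gives the time, the measured TCP pose, the force, the opening and the grip force at its end, in the units of the state.
- ctrl.state(): the state, without advancing time (a new reading comes with each control period).
- ctrl.get_image(name): name is "scene" or "top" or "wrist"; returns a dict with "image" (384x512x3 uint8, red, green, blue), "intrinsics" (3x3 intrinsics, pixels), "extrinsics" (4x4, takes a point from world to camera coordinates). Camera axes: x right, y up, looking along -z (the intrinsics and any distortion apply to the point x, -y, -z); pixel columns grow to the right and rows downward; lengths in m; the calibration is good to about 2 mm. The wrist camera is an equidistant fisheye: a pixel r from the principal point sees the ray r / f radians off the axis. A picture is of the moment at which its call begins. There is no depth.
- ctrl.job_done(): hands the job in; it is judged then, once.
The state is a dict: "time_s": time; "qpos": joint angles; "joint_velocities": joint speeds; "effort": joint torques, N m; "tool_pos": TCP position; "orientation": TCP orientation; "force": force on the tool from outside, world axes, zero at the start; "ft_torque": the same for the moment, N m; "grip_width": opening from 0.0 (shut) to 1.0 (fully open); "gripper_force": force on a finger pad.
Only numpy, scipy, OpenCV 4.12 (cv2) and the standard library are available. Lean on these libraries where they do the work, as an engineer would, in place of code of your own. Each camera call takes 0.05 s, during which the arm holds its last target. There are 200 camera calls.

## Working session

There is one attempt and no reset: what is moved stays moved. The work goes in short steps, Python scripts to look and compute and a tool call to move; the robot and the scene stay as the last step left them, time stands still between calls to the robot, and variables do not carry over. Pictures are saved under pics/ and viewed, at most 10 in all, crops included, and the job is handed in when it is done.

Besides the shell and the picture viewer there is one more tool, called after "Request:" as name([rows], argument=value, ...), one row to a line, values as JSON. drive_tool: Moves the arm, as the interface text tells. Its arguments: {"type":"object","properties":{"deltas":{"type":"array","items":{"type":"array","items":{"type":"array","items":{"type":"number"}}}},"fingers":{"type":"number"},"force":{"type":"number"}},"required":["deltas"]}

```bash
mkdir -p pics
cat > h.py <<'E'
import numpy as np, cv2
from bench import ctrl
from scipy.spatial.transform import Rotation as R
def grab(n):
    d=ctrl.get_image(n); return d["image"],np.array(d["intrinsics"]),np.array(d["extrinsics"])
def ray(K,E,u,v,fish=False):
    x=(u-K[0,2])/K[0,0]; y=(v-K[1,2])/K[1,1]
    if fish:
        t=np.hypot(x,y); s=np.sin(t)/max(t,1e-9); d=np.array([x*s,-y*s,-np.cos(t)])
    else: d=np.array([x,-y,-1.])
    r=E[:3,:3].T; return -r@E[:3,3], r@d/np.linalg.norm(d)
def onplane(K,E,u,v,z,fish=False):
    c,d=ray(K,E,u,v,fish); return c+d*(z-c[2])/d[2]
def proj(K,E,p,fish=False):
    q=E[:3,:3]@np.array(p)+E[:3,3]; x,y,z=q[0],-q[1],-q[2]
    if fish:
        r=np.hypot(x,y); t=np.arctan2(r,z); return K[0,2]+K[0,0]*t*x/r, K[1,2]+K[1,1]*t*y/r
    return K[0,2]+K[0,0]*x/z, K[1,2]+K[1,1]*y/z
def save(n,im,s=1):
    cv2.imwrite("pics/"+n,cv2.resize(im[:,:,::-1],None,fx=s,fy=s,interpolation=cv2.INTER_CUBIC))
E
python3 - <<'E'
from h import *
np.set_printoptions(precision=4,suppress=True)
ims=[]
for n in("scene","top","wrist"):
    im,K,E=grab(n); np.savez(n+"0.npz",im=im,K=K,E=E); save(n+"0.png",im,1.5)
    print(n,K[0,0],K[1,1],K[:2,2],-E[:3,:3].T@E[:3,3],-E[2,:3])
s=ctrl.state(); print(s); print(R.from_rotvec(s["orientation"]).as_matrix())
E
```

```text
scene 432.08382543808125 432.08382543808125 [260.3718 187.5493] [ 0.1159 -0.5242  0.7114] [ 0.4815  0.5252 -0.7016]
top 456.90401481983184 456.90401481983184 [249.8056 188.5331] [ 0.3639 -0.0004  1.0025] [ 0.1917  0.0032 -0.9814]
wrist 297.3186396354542 297.3186396354542 [257.7701 198.941 ] [0.2841 0.5369 0.3718] [-0.3032  0.1082 -0.9468]
{'time_s': 0.15, 'qpos': array([ 1.5547,  0.0407,  0.084 , -0.0003, -1.6155, -0.3337]), 'joint_velocities': array([-0.0012, -0.0026,  0.0025, -0.0001,  0.0013, -0.0018]), 'effort': array([ -0.0038, -36.8614,  34.769 ,   6.9362,  -0.0044,  -0.    ]), 'tool_pos': array([0.2055, 0.5635, 0.3031]), 'orientation': array([ 3.0923, -0.5464, -0.0001]), 'force': array([-0.0419,  0.3727, -0.3753]), 'ft_torque': array([-0.014 , -0.0103,  0.0372]), 'gripper_force': 0.0, 'grip_width': 0.9998154586147415}
[[ 0.9395 -0.3427 -0.0003]
 [-0.3427 -0.9395 -0.0013]
 [ 0.0002  0.0014 -1.    ]]
```

View pics/scene0.png

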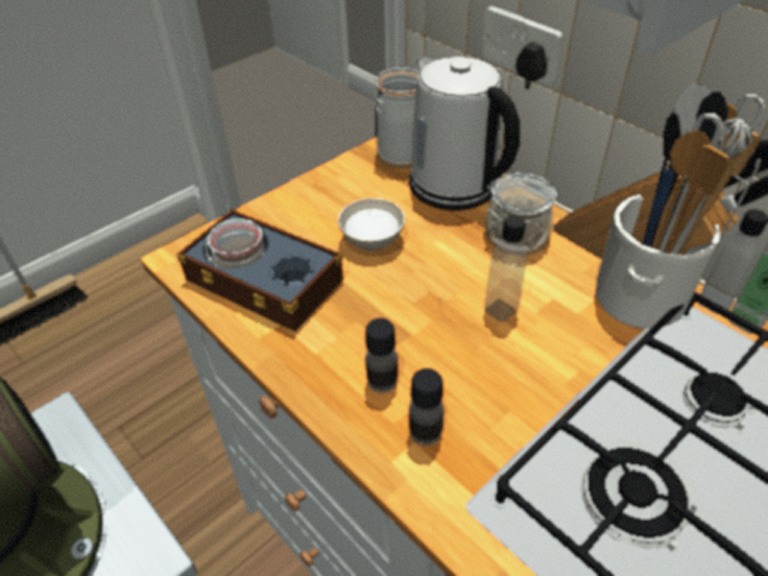

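View pics/top0.png

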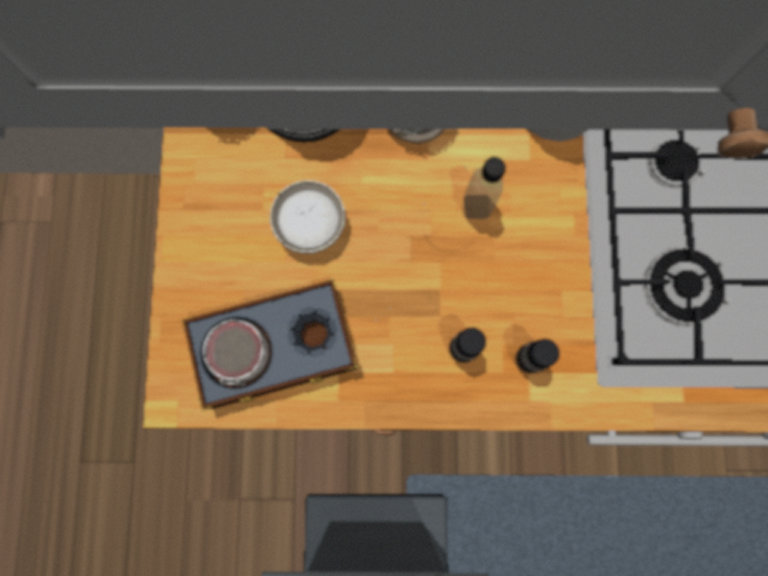

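View pics/wrist0.png

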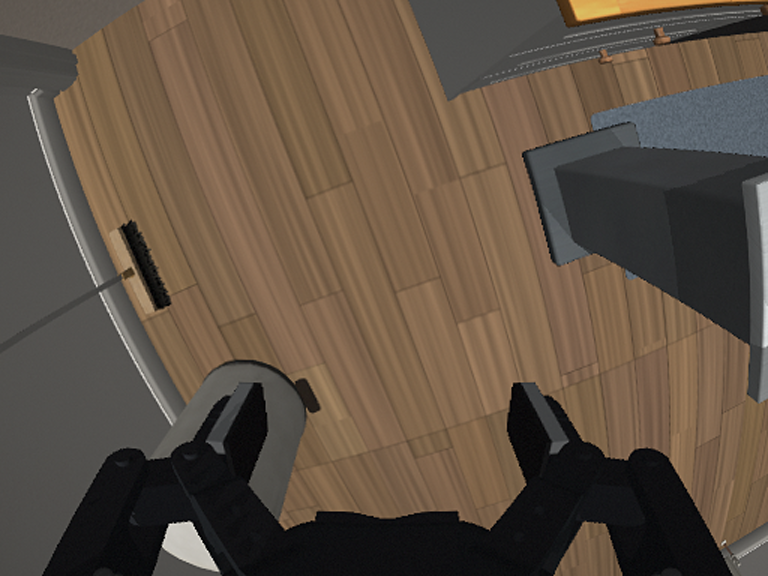

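The scene view (768x576) shows the case at about (262,265), with the jar at (235,240) and the empty cutout at (293,268). The bowl is at (370,225) and the clear bottle at (506,270). There are two grinder look-alikes: A at (381,355), which is (468,344) in the top view, and B at (427,405), which is (540,354) in the top view. In the top view, left is the robot's left (+y), so A fits the description. The wrist view shows only the floor and the open fingers.

```bash
cat > m.py <<'E'
from h import *
np.set_printoptions(precision=4,suppress=True)
D={n:np.load(n+"0.npz") for n in("scene","top")}
def blobs(n,box,thr,s=1.5):
    im=D[n]["im"]; x0,y0,x1,y1=[int(a/s) for a in box]
    m=(im[y0:y1,x0:x1].max(2)<thr).astype(np.uint8)
    k,l,st,c=cv2.connectedComponentsWithStats(m)
    return [(c[i]+[x0,y0],st[i,:4]+[x0,y0,0,0],st[i,4]) for i in range(1,k) if st[i,4]>25]
for nm,b in(("top",(430,310,590,390)),("scene",(350,305,460,460)),("top",(470,145,520,230)),("scene",(480,210,540,330))):
    for t in(40,):
        for c,s,a in blobs(nm,b,t): print(nm,c,s,a, "z.1:",onplane(D[nm]["K"],D[nm]["E"],*c,.1))
# tray: foam colour corners in top
im=D["top"]["im"]; K,E=D["top"]["K"],D["top"]["E"]
hsv=cv2.cvtColor(im,cv2.COLOR_RGB2HSV); sub=np.zeros(im.shape[:2],np.uint8)
sub[185:275,120:240]=1
foam=((hsv[...,0]>95)&(hsv[...,0]<130)&(hsv[...,1]>30)).astype(np.uint8)*sub
cs,_=cv2.findContours(foam,cv2.RETR_EXTERNAL,cv2.CHAIN_APPROX_NONE)
c=max(cs,key=cv2.contourArea); q=cv2.boxPoints(cv2.minAreaRect(cv2.convexHull(c)))
P=np.array([onplane(K,E,*p,.05) for p in q]); print(q,P,"sides",np.linalg.norm(P[0]-P[1]),np.linalg.norm(P[1]-P[2]))
ctr=P.mean(0); a=P[1]-P[0]; b=P[2]-P[1]; y=a if np.linalg.norm(a)>np.linalg.norm(b) else b
y=y/np.linalg.norm(y); y=y*np.sign(y[1]); print("ctr",ctr,"y",y,"cut",ctr-.062*y,"jar",ctr+.047*y)
for z,p in((.05,ctr-.062*y),(.075,ctr+.047*y)):
    p=p.copy(); p[2]=z; print("px top",np.array(proj(K,E,p))*1.5,"scene",np.array(proj(D["scene"]["K"],D["scene"]["E"],p))*1.5)
o=np.zeros((600,800,3),np.uint8)
o[:300,:400]=cv2.resize(im[185:275,120:240],(400,300)); o[:300,400:]=cv2.resize(im[200:275,280:400],(400,300))[:, :]
s=D["scene"]["im"]; o[300:,:400]=cv2.resize(s[135:225,115:235],(400,300)); o[300:,400:]=cv2.resize(s[195:315,220:320][:, :],(400,300))
save("crop1.png",o)
E
python3 m.py
```

```text
top [308.1    232.4667] [304 224  14  14] 60 z.1: [ 0.4523 -0.1131  0.1   ]
top [355.4943 237.931 ] [351 229  13  17] 87 z.1: [ 0.442  -0.2062  0.1   ]
top [347.7812 242.2812] [345 236   8  12] 32 z.1: [ 0.4334 -0.1907  0.1   ]
scene [253.2437 229.6701] [245 222  18  16] 197 z.1: [ 0.4505 -0.1376  0.1   ]
scene [254.7486 251.4857] [246 244  18  14] 175 z.1: [ 0.4188 -0.1759  0.1   ]
scene [283.9636 264.8318] [275 256  19  17] 220 z.1: [ 0.4355 -0.2312  0.1   ]
scene [283.367  286.7181] [274 280  20  14] 188 z.1: [ 0.404  -0.2608  0.1   ]
top [327.     117.1591] [323 112  11   9] 44 z.1: [ 0.6918 -0.1568  0.1   ]
scene [341.4341 155.0853] [335 148  15  13] 129 z.1: [ 0.731  -0.1161  0.1   ]
[[123.9099 216.3997]
 [218.3666 190.4242]
 [232.2748 240.9994]
 [137.8181 266.975 ]] [[0.489  0.2668 0.05  ]
 [0.5455 0.0694 0.05  ]
 [0.4387 0.0385 0.05  ]
 [0.3844 0.2321 0.05  ]] sides 0.2053188316349362 0.1111987345178874
ctr [0.4644 0.1517 0.05  ] y [-0.2753  0.9614 -0.    ] cut [0.4815 0.0921 0.05  ] jar [0.4514 0.1969 0.05  ]
px top [310.4654 330.5694] scene [291.4494 269.2884]
px top [230.817  349.9519] scene [231.9916 232.8397]
```

View pics/crop1.png

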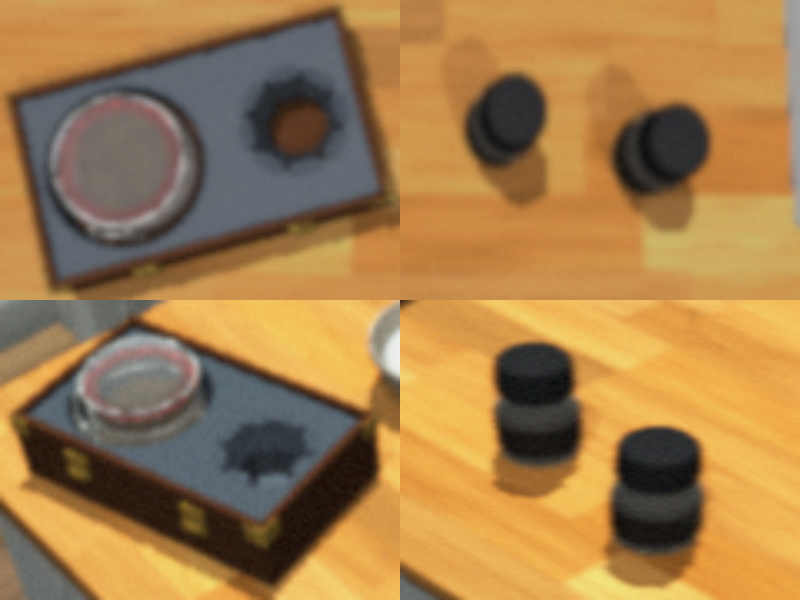

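The crop confirms two grinders: A at (515,112) and B at (675,142) in the top panel. A is farthest left (+y), so A is the one meant. The cutout mouth is at (293,118) in the left panel and is empty. Next I work out A's position.

Run:
```python
from h import *
np.set_printoptions(precision=4,suppress=True)
T=np.load("top0.npz");S=np.load("scene0.npz")
print(onplane(T["K"],T["E"],314.3,228,.112),onplane(S["K"],S["E"],253.3,220,.112))
print("foot",onplane(S["K"],S["E"],254.5,256,.0))
print("B",onplane(T["K"],T["E"],362.5,235.5,.112))
a,d=ray(T["K"],T["E"],314.3,228);b,e=ray(S["K"],S["E"],253.3,229.7)
st=np.linalg.lstsq(np.c_[d,-e],b-a,rcond=None)[0];print(a+d*st[0],b+e*st[1])
print("bottle cap",onplane(T["K"],T["E"],329.5,112.5,.17),onplane(S["K"],S["E"],342,147,.17))
print("cut mouth",onplane(T["K"],T["E"],120+293*.3,185+118*.3,.05),onplane(S["K"],S["E"],115+268*.3,135+150*.3,.05))
```

```text
[ 0.4599 -0.1238  0.112 ] [ 0.4596 -0.1283  0.112 ]
foot [ 0.4603 -0.1269 -0.    ]
B [ 0.4458 -0.2173  0.112 ]
[ 0.4631 -0.1279  0.0825] [ 0.4604 -0.1264  0.082 ]
bottle cap [ 0.6758 -0.1497  0.17  ] [ 0.6805 -0.148   0.17  ]
cut mouth [0.4814 0.0902 0.05  ] [0.4823 0.0891 0.05  ]
```

A is at about (0.460, -0.126); both views agree within 5 mm, and B is 9 cm away. The cutout is at about (0.4815, 0.091). I'll close the fingers across the case's length, with the tool y axis at -164°, so they stay clear of both B and the jar.

Request:
drive_tool([
  [[4, 3.1, 0, 6.75], [8, 6.2, 0, 13.5], [12, 9.3, 0, 20.25], [16, 12.4, 0, 27], [20, 15.5, 0, 33.75], [24, 18.6, 0, 40.5], [28, 21.8, 0, 47.25], [32, 24.9, 0, 54]],
], fingers=8.54, force=60)

```text
time_s: 1.15
tool_pos: [0.4213, 0.2185, 0.3038]
orientation: [-2.505, 1.896, 0.0]
force: [2.1, 0.7, 0.6]
grip_width: 1.002
gripper_force: 0.0
```

```bash
cat > go.py <<'E'
import sys
from h import *
np.set_printoptions(precision=4,suppress=True)
s=ctrl.state(); M=R.from_rotvec(s["orientation"]).as_matrix(); p=s["tool_pos"]
print("t",s["time_s"],"pos",p,"yang",np.degrees(np.arctan2(M[1,1],M[0,1])),"F",s["force"],"q",s["qpos"],"w",s["grip_width"],s["gripper_force"],"tilt",M[:,2])
if len(sys.argv)>3: print("tool cm",M.T@(np.array([float(a) for a in sys.argv[1:4]])-p)*100)
E
python3 go.py .46 -.126 .27
```

```text
t 1.15 pos [0.4213 0.2185 0.3038] yang -164.24252563190353 F [2.1153 0.6803 0.5915] q [ 0.9052 -0.2989 -0.2227 -0.0001 -1.6469 -0.6302] w 1.0017585039328922 0.0 tilt [ 0.      0.0002 -1.    ]
tool cm [34.2093  5.6358  3.377 ]
```

Request:
drive_tool([
  [[4.9, 0.8, 0.5, 0], [9.8, 1.6, 1, 0], [14.7, 2.4, 1.5, 0], [19.6, 3.2, 2, 0], [24.5, 4, 2.5, 0], [29.4, 4.8, 3, 0], [34.2, 5.6, 3.4, 0], [34.2, 5.6, 3.4, 0]],
])

```text
time_s: 2.15
tool_pos: [0.4606, -0.1268, 0.269]
orientation: [2.502, -1.897, -0.002]
force: [0.3, 0.8, -1.0]
grip_width: 1.001
gripper_force: 0.0
```

```bash
python3 go.py .46 -.126 .149
python3 - <<'E'
from h import *
im,K,E=grab("wrist"); np.savez("wrist1.npz",im=im,K=K,E=E)
print(np.array(proj(K,E,[.46,-.126,.112],True))*1.5, np.array(proj(K,E,[.446,-.217,.112],True))*1.5)
save("wrist1.png",im,1.5)
E
```

```text
t 2.15 pos [ 0.4606 -0.1268  0.269 ] yang -164.3180800212105 F [ 0.2852  0.8235 -1.0255] q [ 0.1555 -0.2927 -0.2812  0.0002 -1.5844  0.1183] w 1.0006293563788953 0.0 tilt [-0.002  -0.0005 -1.    ]
tool cm [-0.0878  0.0102 11.9951]
[388.4465464  308.38765517] [464.46393175 151.01617315]
```

View pics/wrist1.png

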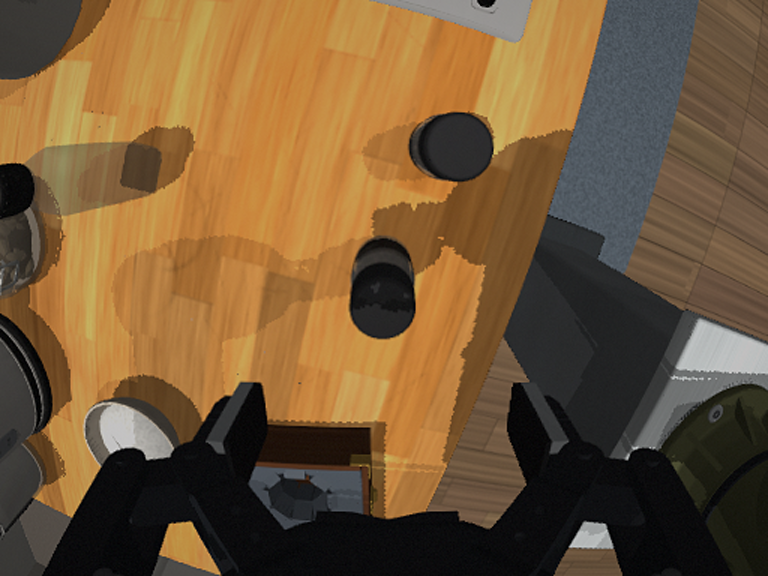

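The wrist view shows A between and ahead of the fingers, with its cap at about (383,305) against the (388,308) I predicted. B is at (457,147), clear of both fingers. The cutout shows at (295,495).

Run:
```python
from h import *
np.set_printoptions(precision=4,suppress=True)
d=np.load("wrist1.npz"); K,E,im=d["K"],d["E"],d["im"]
# cap circle: lowest edge row 338, sides 350..415 (1.5x)
for p in((350,306),(415,306),(382,338),(382.5,306)): print(onplane(K,E,p[0]/1.5,p[1]/1.5,.112,True))
print("cut",onplane(K,E,297/1.5,497/1.5,.05,True))
```

```text
[ 0.4803 -0.1217  0.112 ]
[ 0.4466 -0.1312  0.112 ]
[ 0.4587 -0.1083  0.112 ]
[ 0.4635 -0.1265  0.112 ]
cut [0.4828 0.0894 0.05  ]
```

Request:
drive_tool([
  [[0, -0.2, 2, 0], [0, -0.2, 5, 0], [0, -0.2, 8, 0], [0, -0.2, 10, 0], [0, -0.2, 11.5, 0], [0, -0.2, 12, 0], [0, -0.2, 12, 0], [0, -0.2, 12, 0]],
])

```text
time_s: 3.2
tool_pos: [0.4634, -0.1235, 0.1509]
orientation: [-2.508, 1.891, -0.002]
force: [-0.5, 0.0, -0.1]
grip_width: 0.999
gripper_force: 0.0
```

Request:
drive_tool([
  [[0, 0, 0, 0], [0, 0, 0, 0], [0, 0, 0, 0], [0, 0, 0, 0], [0, 0, 0, 0], [0, 0, 0, 0], [0, 0, 0, 0], [0, 0, 0, 0]],
], fingers=2.5, force=70)

```text
time_s: 4.2
tool_pos: [0.4632, -0.1237, 0.1504]
orientation: [-2.508, 1.891, -0.001]
force: [-0.4, -0.2, 5.6]
grip_width: 0.438
gripper_force: 70.0
```

```bash
python3 go.py .4815 .0905 .245
```

```text
t 4.2 pos [ 0.4632 -0.1237  0.1504] yang -164.03734938858253 F [-0.3967 -0.167   5.6389] q [ 0.1617 -0.2579 -0.47    0.0005 -1.358   0.1168] w 0.43793159307016016 70.01109838485718 tilt [ 0.0007 -0.0004 -1.    ]
tool cm [-20.0852  -7.6564  -9.4688]
```

The cap is gripped: the opening is about 37 mm at 70 N. Lifting now.

Request:
drive_tool([
  [[0, 0, -1.5, 0], [0, 0, -4, 0], [0, 0, -7, 0], [0, 0, -9, 0], [-1, -0.4, -9.5, 0], [-3, -1.2, -9.5, 0], [-6, -2.3, -9.5, 0], [-9, -3.4, -9.5, 0]],
])

```text
time_s: 5.2
tool_pos: [0.4705, -0.0262, 0.2435]
orientation: [2.507, -1.891, -0.003]
force: [0.3, -0.9, -2.7]
grip_width: 0.439
gripper_force: 70.3
```

```bash
python3 go.py .4815 .0905 .245
```

```text
t 5.2 pos [ 0.4705 -0.0262  0.2435] yang -164.04950151096054 F [ 0.3045 -0.9455 -2.732 ] q [ 0.374  -0.3106 -0.341  -0.0009 -1.5424 -0.0956] w 0.4391327413518532 70.3146743774414 tilt [-0.0023  0.0001 -1.    ]
tool cm [-10.9147  -4.2683  -0.1531]
```

Request:
drive_tool([
  [[-2.2, -0.9, 0, 0], [-4.8, -1.9, 0, 0], [-7.4, -2.9, 0, 0], [-9.4, -3.7, 0, 0], [-10.7, -4.2, 0, 0], [-11.1, -4.4, 0.5, 0], [-11.1, -4.4, 1.5, 0], [-11.1, -4.4, 2, 0]],
])

```text
time_s: 6.2
tool_pos: [0.4824, 0.0905, 0.2236]
orientation: [2.506, -1.892, -0.001]
force: [0.4, -0.0, -1.9]
grip_width: 0.441
gripper_force: 70.3
```

```bash
python3 go.py .482 .093 .2
python3 - <<'E'
from h import *
o=np.zeros((600,800,3),np.uint8)
for i,(n,b) in enumerate((("scene",(115,85,265,235)),("wrist",(150,190,360,384)))):
    im,K,E=grab(n); np.savez(n+"2.npz",im=im,K=K,E=E)
    x0,y0,x1,y1=b; o[:400,i*400:i*400+400]=cv2.resize(im[y0:y1,x0:x1],(400,400))
save("c2.png",o[:400])
E
```

```text
t 6.2 pos [0.4824 0.0905 0.2236] yang -164.08115231011 F [ 0.3923 -0.0072 -1.9182] q [ 0.5972 -0.2514 -0.3302 -0.0003 -1.4937 -0.3194] w 0.4406409542292001 70.32517790794373 tilt [-0.0016 -0.0007 -1.    ]
tool cm [-0.2499 -0.0382  2.3565]
```

View pics/c2.png

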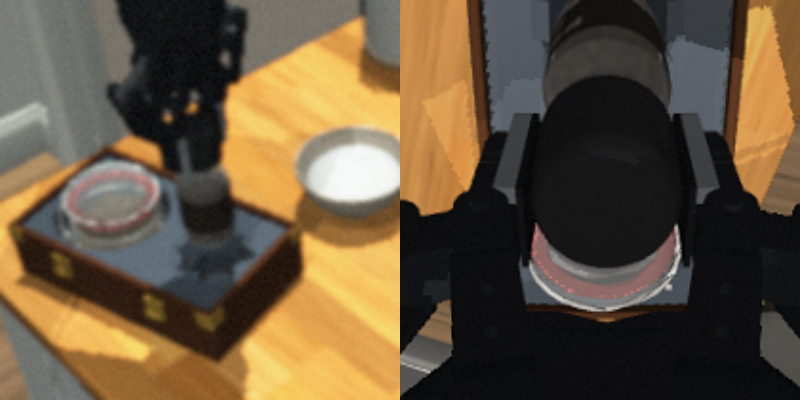

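The scene crop (left) shows the grinder upright above the cutout, foot centre column about 207 and front edge about row 243; the cutout shows just below it at about (213,260). The wrist crop (right) shows the cap held between the pads. I'll check the foot position against these pixels.

Run:
```python
from h import *
np.set_printoptions(precision=4,suppress=True)
d=np.load("scene2.npz"); K,E,im=d["K"],d["E"],d["im"]
cam=-E[:3,:3].T@E[:3,3]
th=np.linspace(0,2*np.pi,73)
for c in((.482,.0875),(.482,.0905),(.4815,.0935)):
    for z in(.073,):
        q=np.array([proj(K,E,[c[0]+.0215*np.cos(t),c[1]+.0215*np.sin(t),z]) for t in th]); q=(q-[115,85])/.375
        print(c,"foot x",q[:,0].min(),q[:,0].max(),"ybot",q[:,1].max())
# columns/rows of dark label vs foam
cr=im[85:235,115:265].max(2); 
for r in(68,76,82): print(r, cr[r,60:98])
print("col",cr[70:112,77],cr[70:112,80])
# camera view of cutout from the initial image
d0=np.load("scene0.npz")["im"][85:235,115:265].max(2)
m=(d0[88:115,60:100]<62).astype(np.uint8); print("cut blob",cv2.connectedComponentsWithStats(m)[2:])
```

```text
(0.482, 0.0875) foot x 185.63682460935556 238.24586471427543 ybot 252.2248530845593
(0.482, 0.0905) foot x 183.4651122675144 235.99282147872177 ybot 250.39221587367638
(0.4815, 0.0935) foot x 180.80525498676448 233.26658206069555 ybot 248.86103074114354
68 [119 116 114 106  95  77  75  74  77  78  80  78  71  68  74  75  70  69
  69  69  71  63  69  72  74 110 172 219 232 233 232 235 235 235 237 239
 238 240]
76 [ 64  48  45  73 105 117 102  63  30  27  34  39  43  46  45  50  44  46
  38  37  33  32  19  23  23  27  26  37  54  72  88 108 133 153 170 195
 221 231]
82 [ 93  90 100 115 119 125 123 109  65  34  29  33  29  20  27  32  34  24
  24  27  27  22  31  24  24  20  30  51  82 101 102 104 102 101 109 106
  98  93]
col [70 69 60 57 56 54 46 30 29 29 25 26 24 29 27 30 27 39 55 61 58 61 70 69
 63 46 47 43 44 43 40 46 45 55 52 62 69 63 66 66 64 69] [62 63 60 56 51 41 33 25 29 22 29 29 27 32 26 25 25 39 47 55 58 70 68 64
 59 55 50 47 48 49 48 50 57 73 74 73 68 60 64 64 71 62]
cut blob (array([[  0,   0,  40,  27, 756],
       [ 10,   0,   6,   5,  13],
       [ 19,   0,   1,   2,   2],
       [ 21,   0,   3,   2,   5],
       [ 26,   3,   1,   1,   1],
       [  9,   4,  22,  12, 139],
       [ 24,  11,  16,  16, 148],
       [  0,  23,   8,   4,  16]], dtype=int32), array([[17.1812, 12.25  ],
       [13.0769,  2.0769],
       [19.    ,  0.5   ],
       [21.8   ,  0.4   ],
       [26.    ,  3.    ],
       [19.2158,  9.2374],
       [33.8378, 20.6757],
       [ 3.0625, 25.125 ]]))
```

The foot agrees with the cutout within 2–3 mm, inside the 5 mm margin at the mouth. Lowering into the mouth.

Request:
drive_tool([
  [[-0.1, 0, 0.8, 0], [-0.1, 0, 1.6, 0], [-0.1, 0, 2.4, 0], [-0.1, 0, 3, 0], [-0.1, 0, 3.5, 0], [-0.1, 0, 3.8, 0], [-0.1, 0, 4, 0], [-0.1, 0, 4, 0]],
])

```text
time_s: 7.3
tool_pos: [0.4824, 0.092, 0.1848]
orientation: [2.508, -1.891, -0.0]
force: [0.0, -0.1, -2.1]
grip_width: 0.435
gripper_force: 70.2
```

```bash
python3 go.py .482 .0915 .1564
```

```text
t 7.3 pos [0.4824 0.092  0.1848] yang -164.0396641562049 F [ 0.0315 -0.1304 -2.0611] q [ 0.6002 -0.2397 -0.3914 -0.     -1.4195 -0.3216] w 0.4345932907951223 70.1556408405304 tilt [-0.0003 -0.0002 -1.    ]
tool cm [0.042  0.0484 2.8448]
```

Request:
drive_tool([
  [[0, 0, 0.3, 0], [0, 0, 0.6, 0], [0, 0, 0.9, 0], [0, 0, 1.2, 0], [0, 0, 1.5, 0], [0, 0, 1.8, 0], [0, 0, 2, 0], [0, 0, 2, 0]],
])

```text
time_s: 8.3
tool_pos: [0.4825, 0.0921, 0.1646]
orientation: [2.508, -1.892, -0.0]
force: [1.1, -1.0, -1.0]
grip_width: 0.437
gripper_force: 70.3
```

```bash
python3 go.py .482 .0915 .1564
```

```text
t 8.3 pos [0.4825 0.0921 0.1646] yang -164.04356309579035 F [ 1.0937 -1.0188 -0.9851] q [ 0.6002 -0.2302 -0.4207 -0.     -1.3803 -0.3217] w 0.43705332277259756 70.2870762348175 tilt [-0.0001 -0.     -1.    ]
tool cm [0.0449 0.0605 0.8231]
```

Request:
drive_tool([
  [[0, 0, 0.15, 0], [0, 0, 0.3, 0], [0, 0, 0.45, 0], [0, 0, 0.6, 0], [0, 0, 0.7, 0], [0, 0, 0.8, 0], [0, 0, 0.8, 0], [0, 0, 0.8, 0]],
])

```text
time_s: 9.3
tool_pos: [0.4824, 0.0921, 0.1567]
orientation: [2.508, -1.891, -0.0]
force: [-0.7, 0.2, -1.6]
grip_width: 0.439
gripper_force: 70.3
```

```bash
python3 go.py .482 .0915 .1564
```

```text
t 9.3 pos [0.4824 0.0921 0.1567] yang -164.04231819871535 F [-0.6982  0.1531 -1.6389] q [ 0.6002 -0.226  -0.4318 -0.     -1.3652 -0.3217] w 0.4385057093742629 70.28380036354065 tilt [-0.0002 -0.0001 -1.    ]
tool cm [0.0433 0.0544 0.0313]
```

Request:
drive_tool([
  [[0, 0, 0.05, 0], [0, 0, 0.1, 0], [0, 0, 0.15, 0], [0, 0, 0.2, 0], [0, 0, 0.2, 0], [0, 0, 0.2, 0], [0, 0, 0.2, 0], [0, 0, 0.2, 0]],
])

```text
time_s: 10.3
tool_pos: [0.4825, 0.0919, 0.1564]
orientation: [-2.508, 1.891, -0.001]
force: [-5.2, -0.4, 8.3]
grip_width: 0.438
gripper_force: 71.2
```

```bash
python3 go.py .482 .0915 .1564;  python3 - <<'E'
from h import *
o=np.zeros((400,800,3),np.uint8)
for i,(n,b) in enumerate((("scene",(115,85,265,235)),("wrist",(150,190,360,384)))):
    im,K,E=grab(n); np.savez(n+"3.npz",im=im,K=K,E=E)
    x0,y0,x1,y1=b; o[:400,i*400:i*400+400]=cv2.resize(im[y0:y1,x0:x1],(400,400))
save("c3.png",o)
E
```

```text
t 10.3 pos [0.4825 0.0919 0.1564] yang -164.02921230078715 F [-5.1616 -0.4063  8.3479] q [ 0.6002 -0.2262 -0.433   0.0008 -1.3637 -0.3216] w 0.4381091620192314 71.19673490524292 tilt [ 0.0007 -0.0004 -1.    ]
tool cm [ 0.0241  0.061  -0.0044]
```

View pics/c3.png

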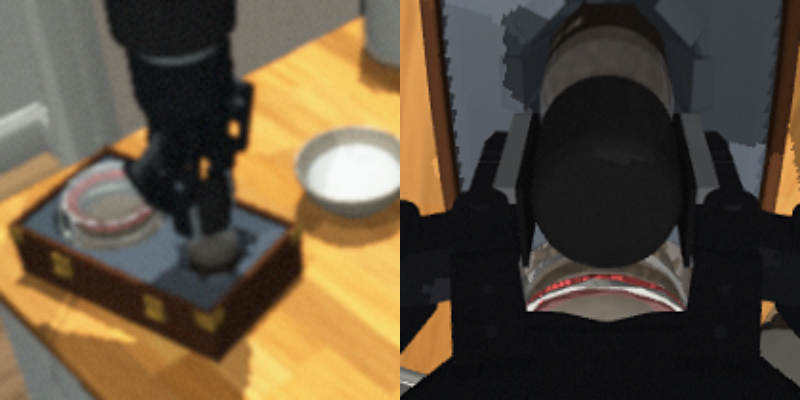

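The foot is bottomed. A 2 mm push moved the tool only 0.3 mm and the force rose by about 10 N, stopping at TCP z = 0.1564, the expected home height. In the wrist crop the cap sits as before in the pads (lower edge at row 265), so it has not slipped. The scene crop shows it sunk upright in the cutout at (213,250). Releasing.

Request:
drive_tool([
  [[0, 0, 0, 0], [0, 0, 0, 0], [0, 0, 0, 0], [0, 0, 0, 0], [0, 0, 0, 0], [0, 0, 0, 0], [0, 0, 0, 0], [0, 0, 0, 0]],
], fingers=6.5)

```text
time_s: 11.4
tool_pos: [0.4824, 0.0921, 0.1549]
orientation: [2.508, -1.892, 0.0]
force: [0.2, -0.3, -0.5]
grip_width: 0.758
gripper_force: 0.0
```

Request:
drive_tool([
  [[0, 0, -0.7, 0], [0, 0, -2, 0], [0, 0, -4, 0], [0, 0, -7, 0], [0, 0, -10, 0], [4, 1, -12, 0], [9, 2.5, -12, 0], [14, 4, -12, 0]],
])

```text
time_s: 12.4
tool_pos: [0.4824, -0.0548, 0.2766]
orientation: [-2.508, 1.889, -0.003]
force: [0.6, -0.1, -0.1]
grip_width: 0.762
gripper_force: 0.0
```

Request:
drive_tool([
  [[3, 3, 0, 0], [6, 6, 0, 0], [8, 8, 0, 0], [8, 8, 0, 0], [8, 8, 0, 0], [8, 8, 0, 0], [8, 8, 0, 0], [8, 8, 0, 0]],
])

```text
time_s: 13.4
tool_pos: [0.4277, -0.1521, 0.2749]
orientation: [2.509, -1.891, -0.0]
force: [-0.3, 0.5, 0.2]
grip_width: 0.761
gripper_force: 0.0
```

```bash
python3 go.py
python3 - <<'E'
from h import *
o=np.zeros((400,800,3),np.uint8)
for i,n in enumerate(("scene","top")):
    im,K,E=grab(n); np.savez(n+"4.npz",im=im,K=K,E=E)
    b=((115,85,265,235),(110,100,270,280))[i]
    o[:400,i*400:i*400+400]=cv2.resize(im[b[1]:b[3],b[0]:b[2]],(400,400))
    for c in((.482,.0905),):
        print(n,[(np.array(proj(K,E,[*c,z]))-b[:2])*400/np.array([b[2]-b[0],b[3]-b[1]]) for z in(.05,.118)])
save("c4.png",o)
E
```

```text
t 13.4 pos [ 0.4277 -0.1521  0.2749] yang -164.00254417492363 F [-0.3125  0.5384  0.2017] q [ 0.106  -0.3622 -0.3237  0.0001 -1.6095  0.1732] w 0.7614698129708298 0.0 tilt [-0.0002 -0.0001 -1.    ]
scene [array([213.14421599, 252.69814283]), array([202.8414473 , 190.65111935])]
top [array([244.36014159, 266.94370791]), array([236.291321  , 257.34677713])]
```

View pics/c4.png

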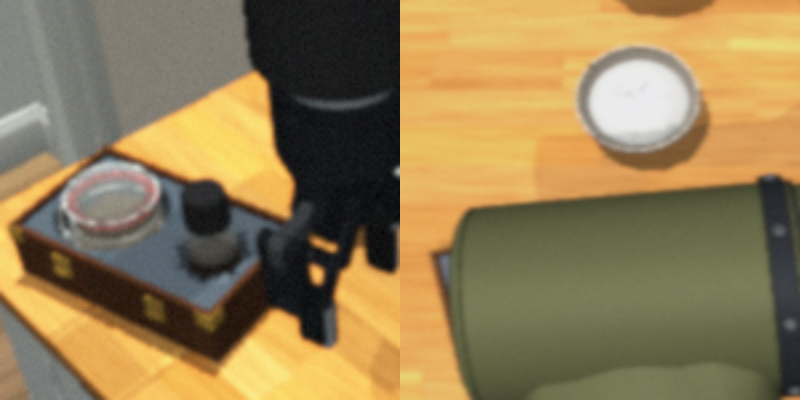

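The scene crop shows the grinder standing upright and free in the cutout, cap top at about (205,187) against the predicted (203,191). The bowl is untouched. In the top crop the arm covers the case. I'll check the seated height numerically in case the petals pushed it back up.

```bash
python3 - <<'E'
from h import *
np.set_printoptions(precision=2,suppress=True)
def rows(K,E,c,z,r,col):
    th=np.linspace(0,2*np.pi,721); q=np.array([proj(K,E,[c[0]+r*np.cos(t),c[1]+r*np.sin(t),z]) for t in th]); return q.min(0),q.max(0)
for f,c,z0 in(("scene0",(.4625,-.1265),0),("scene4",(.4825,.0912),.006)):
    d=np.load(f+".npz");K,E=d["K"],d["E"]; im=cv2.GaussianBlur(d["im"].max(2).astype(float),(3,3),0)
    a,b=rows(K,E,c,z0+.112,.0195,0); a2,b2=rows(K,E,c,z0+.078,.0195,0)
    u=int(round((a[0]+b[0])/2)); r0=int(a[1])
    print(f,"pred toprow",a[1],"capbot row",b2[1],"cols",a[0],b[0])
    print(im[r0-4:r0+6,u-2:u+3].mean(1).round(), "from",r0-4); rb=int(b2[1]); print(im[rb-5:rb+6,u-2:u+3].mean(1).round(),"from",rb-5)
    print("row profile",im[r0+10:r0+13,int(a[0])-4:int(b[0])+5].mean(0).round(),"from",int(a[0])-4)
E
python3 go.py .4824 .0921 .2
```

```text
scene0 pred toprow 210.80940705713076 capbot row 238.56712122680733 cols 243.2162223367822 264.37466507578586
[239. 235. 230. 224. 210. 175. 118.  70.  51.  48.] from 206
[24. 24. 24. 31. 43. 55. 62. 64. 65. 65. 64.] from 233
row profile [241. 241. 238. 217. 162.  95.  55.  46.  47.  48.  49.  50.  51.  50.
  50.  50.  50.  49.  50.  50.  47.  43.  50.  85. 142. 190. 210. 213.
 212. 213.] from 239
scene4 pred toprow 150.343170031816 capbot row 174.2553327111931 cols 181.80048174267358 200.28490167595473
[250. 249. 249. 249. 245. 216. 150.  83.  53.  48.] from 146
[24. 23. 25. 34. 51. 67. 76. 77. 76. 75. 75.] from 169
row profile [ 65.  85. 108. 123. 120.  99.  66.  42.  35.  37.  40.  41.  42.  42.
  41.  39.  38.  36.  34.  32.  27.  24.  28.  40.  56.  71.  83.  94.] from 177
t 13.5 pos [ 0.4277 -0.1523  0.2749] yang -164.0194163235892 F [-0.2214 -0.1766  0.2223] q [ 0.1057 -0.3623 -0.3238  0.0001 -1.6095  0.1732] w 0.7568639920323357 0.0 tilt [-0.0002 -0.0001 -1.    ]
tool cm [-21.9856 -11.9914   7.4816]
```

The cap's edges lie within about 1 px of where a fully home grinder would show, and if anything a little low, so it has not sprung back. Handing in.

```bash
python3 -c "
from bench import ctrl
print(ctrl.job_done())"
```

```text
the job is handed in; nothing more can be done
None
```

The leftmost grinder stands upright and fully home in the case's cutout, the gripper is clear, the bottle and bowl were left untouched, and the job was handed in at about 13.5 s.

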